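Start the bench extraction and hold the pull-out suction nozzle at the plaster model

ROBOT

A 6-joint arm with a two-finger parallel gripper is mounted at the origin on a cart in front of the work surface, level with it; the furniture and walls round the work are solid. World frame = base frame: x ahead of the robot, y to its left, z up, the work surface at z = 0. Lengths are in mm, angles in degrees, forces in N, time in s.
With the tool pointing down it reaches from about 350 to 850 mm from the base axis. Payload 8.1 kg.
Tool frame: the origin (TCP) lies between the finger pads; the fingertips stand bot.tip_extent ahead of it and the grasp point (between the pads) lies 2 mm behind it (bot.tip_extent is the distance from the TCP to the fingertips, in mm); z points along the fingers, y is the line along which they close (so a half turn about z gives the same grasp; the last joint's range is limited). The gripper opens to 85 mm and grips with 20 to 120 N. Pads are 22 mm wide; open, the fingers measure 114 mm over their backs; the gripper's body (76 mm by 85 mm) begins 54 mm behind the grasp point. The pads swing forward as they close: fully open they stand 13 mm farther back than shut.
Start: joints at [-71.757, 7.471, 85.268, -0, 87.261, -4.893], TCP at [235.769, -551.741, 248.292] pointing down, gripper open.
Joint ranges: [-169.43, 169.43], [-51.17, 129.36], [1.28, 143.12], [-76.62, 256.62], [0, 156.53], [-152.29, 152.29]. Speed limits (degrees/s): [136.94, 136.94, 159.86, 180, 180, 180].

INTERFACE

Orientations are given as a 3x3 rotation matrix whose columns are the frame's x, y, z axes.
In Python, from plant import bot gives the robot as it stands.
- The arm moves only by the tool servo_tool, never from a script. Its argument "plan" is one flat list of numbers, 7 for each row, row after row: the gripper's target within -1 to 1 (fully open at 1, half-way at 0, shut at -1), then the shift along the world's x, y, z each as a share of 0.6 m, from -1 to 1, then the turn, a rotation vector about the world's x, y, z each as a share of 180 degrees, from -1 to 1. In form: [gripper, tx, ty, tz, wx, wy, wz, gripper, tx, ty, tz, wx, wy, wz, ...]. A call has exactly 5 rows; each row is the pose to reach, as a shift and turn from the pose commanded when the call began, turning the shorter way round; what a row does not reach only later rows make up. A row lasts 1/12 s, in which the tool goes at most 41.7 mm and 7.16 degrees, less where a joint would pass 70% of its speed; a pose out of reach is approached as far as the arm can. A call with a number of a shift or a turn outside -1 to 1 is refused whole. A call with a gripper value outside its range is refused whole. The fingers move at their own pace and stop on an object; "newtons" is the grip in N (left out, the last holds). Time passes only in rows, so rows that repeat a pose let the fingers close, or fill a call up. It gives the time, the measured TCP pose, the force, the opening and the grip force at its end, in the units of the state.
- bot.get_obs(): the state, without advancing time (a new reading comes with each control period).
- bot.get_image(name): name is "scene" or "top" or "wrist"; returns a dict with "img" (480x640x3 uint8, blue, green, red), "z_map" (480x640 float32, mm along the optical axis (not along the pixel's ray), 0 where there is no reading), "mtx" (3x3 intrinsics, pixels), "rvec" (rotation vector, rad) and "tvec" (3), from world to camera coordinates, as OpenCV has them; the wrist camera has in their place "hand_eye" (4x4, takes a point from camera to tool coordinates, whose origin is the TCP and whose axes are the flange's). Camera axes: x right, y down, z forward; pixel columns grow to the right and rows downward; lengths in mm; the calibration is good to about 2 mm. A picture is of the moment at which its call begins: read the wrist's pose just before it.
- bot.sign_off(): hands the job in; it is judged then, once.
Trained networks look in a picture, given as the dict that the camera call returned (one of the last four; its "shot" number tells which), for a name from the list of things; names that differ only in an ending like _2 or _b are one class to them, and where a whole thing is asked for, a point or a joint stands for the part that bears it (a point fixed in the world has none). Each returns a list of dicts, best first, with "p" (0 to 1); they miss things now and then, are a little off and sometimes report something else, mostly with a low value. They report only what shows in the picture. A call takes as long as a camera call. They do not tell look-alikes from the thing itself.
- bot.boxes_of(picture, thing): "pixel" ([row, column] in pixels, amid what is visible of it).
- bot.regions_of(picture, thing): "pixels" (480x640 bool, what is visible of it) and "pixel" ([row, column] in pixels, amid what is visible of it).
The state is a dict: "time_s": time; "q": joint angles; "qvel": joint speeds; "tau": joint torques, N m; "position": TCP position; "tool_rot": TCP orientation; "force": force on the tool from outside, world axes, zero at the start; "torque": the same for the moment, N m; "width": finger opening in mm; "finger_force": force on a finger pad.
Only numpy, scipy, OpenCV 4.12 (cv2) and the standard library are available. Lean on these libraries where they do the work, as an engineer would, in place of code of your own. Each camera call takes 0.05 s, during which the arm holds its last target. There are 200 camera calls.

TASK

I am about to trim the plaster model: switch on the extraction by pressing the green start button fully down and letting it come up again, then take the suction nozzle by its black grip, squeezing in the orange release so that it unlocks, and pull it out past the first stop all the way to the second stop, its full reach, close to the model. It springs back when let go, so finish while holding it there in the gripper, fully out and still; do not disturb the model, the jar or the bur holder.

Things in the scene. Friction and masses are not known exactly. Their poses are not given: they have to be found in the camera images.
- extraction_unit: white bench extraction unit, 124 x 118 mm, 86 mm high, fixed to the worktop, a grey pipe elbow behind it. Origin under the centre of the housing, on the worktop; z up; its -x axis is the direction in which the nozzle comes out, towards the robot's side. The front face lies 59 mm from the origin along -x, with a collar 16 mm long on it
- suction_nozzle: suction nozzle on a level tube that telescopes out of the unit. Origin: centre of its black grip, 52 mm above the worktop, parked 107 mm ahead of the unit's origin; axes as the unit's (-x = pull). Grip 50 mm long (x), 38 wide (y), 36 high; left side (+y) plain, orange release on the right (-y): 45 mm wide over the release, 39 when squeezed
- nozzle_slide (a joint): how far the nozzle is out, m: 0 parked and locked, 0.04 first stop (black ring on the tube comes out of the collar), 0.08 second stop, the hard end (red ring out). The lock catches at 0 and 0.04, not at 0.08. A spring pulls back with 1.5 N at 0 to 4 N at 0.08: let go at the second stop, it runs back to the first
- release (a joint): how far the orange release is squeezed in, m: 0 out, 0.006 fully in; sprung, 1.8 N to start, 4.5 N fully in. More than 0.004 frees the nozzle; keep it squeezed while pulling past the first stop. A gripper closed across the grip (along its y) at the grip's centre presses it in
- release_face (a point): centre of the outer face of the orange release (26 mm long along the pull, 24 mm high) on the right side of the grip; moves with it. Axes as the nozzle
- start_button (a joint): how far the green start button is down, m: 0 up, 0.006 fully down; sprung, 1.5 N to start it and 4.5 N fully down. It comes up again by itself
- start_button_top (a point): centre of the top of the round green start button, 33 mm across, 54 mm above the worktop when up; it stands 10 mm above the ring round it. It sits on a grey start box, 84 x 68 mm, 41 mm high, fixed to the worktop. It is pressed straight down
- plaster_model: cream plaster jaw model to be trimmed, 57 x 68 mm, 28 mm high, standing loose on the worktop in front of the nozzle; when the nozzle is fully out its mouth stands 20 to 45 mm short of it. Origin under its centre
- polish_jar: loose flat jar with gold lid, 65 mm across, 29 mm high, a bystander. Origin under its centre
- bur_holder: loose round blue bur holder with burs standing in it, 54 mm across, 62 mm high, a bystander. Origin under its centre
- nozzle_mouth (a point): centre of the open end of the nozzle's pale translucent bell mouth, 73 mm ahead of the grip's centre (along -x); the bell is 73 mm across there and narrows to the grip. Axes as the nozzle
Not all that is in view belongs to the job. Leave any yellow look-alike of the plaster_model alone.

How it is judged (in metres and radians):
On the way, in this order (a step that is already met when the one before it is completed fails the run):
1. the start button is pressed fully down (value of joint start_button above 0.005 m).
2. the start button has been let up again (value of joint start_button below 0.001 m), for 0.1 s.
3. with the release squeezed in by the gripper, the nozzle is past its first stop (value of joint nozzle_slide above 0.046 m and value of joint release above 0.0035 m and contact force between the fingers and suction_nozzle above 1 N).
At the end, for the whole second after the job is handed in: the nozzle is held in the gripper (more than 2 N of contact) at its second stop (within 4 mm of the 80 mm travel) and still, the start button is up, the plaster model stands where it was (within 10 mm) and the nozzle does not touch it (value of joint nozzle_slide above 0.076 m and velocity of joint nozzle_slide between -0.01 and 0.01 m/s and contact force between the fingers and suction_nozzle above 2 N and value of joint start_button below 0.001 m and contact force between suction_nozzle and plaster_model below 0.1 N and distance of plaster_model from where it was at the start of the episode below 0.01 m); the arm keeps its last pose, push and grip.
It fails at once if the plaster model is pushed more than 10 mm (distance of plaster_model from where it was at the start of the episode above 0.01 m).
It fails at once if the jar is pushed more than 20 mm (distance of polish_jar from where it was at the start of the episode above 0.02 m).
It fails at once if the bur holder is pushed more than 20 mm (distance of bur_holder from where it was at the start of the episode above 0.02 m).
It fails at once if the bur holder is tipped (angle between bur_holder's own z axis and vertical above 0.5 rad).
It also fails if it takes over 43 s, if anything falls off the work surface, if the arm or the gripper's body presses on something with over 40 N, if the wrist force passes 120 N, or if a joint passes its speed limit or range.

## Working session

There is one attempt and no reset: what is moved stays moved. The work goes in short steps, Python scripts to look and compute and a tool call to move; the robot and the scene stay as the last step left them, time stands still between calls to the robot, and variables do not carry over. Pictures are saved under pics/ and viewed, at most 10 in all, crops included, and the job is handed in when it is done.

Besides the shell and the picture viewer there is one more tool, called after ">>>" in YAML: its name, and indented under it one key for each argument. servo_tool: Moves the arm, as the interface text tells. Its arguments: {"type":"object","properties":{"plan":{"type":"array"},"newtons":{"type":"number"}},"required":["plan"]}

```bash
mkdir -p pics; cat > h.py <<'E'
import numpy as np, cv2
from plant import bot
def world(d, obs=None):
    K=np.array(d["mtx"]); z=d["z_map"].astype(float)
    v,u=np.mgrid[0:480,0:640]
    P=np.stack([(u-K[0,2])/K[0,0]*z,(v-K[1,2])/K[1,1]*z,z],-1)
    if "rvec" in d:
        R=cv2.Rodrigues(np.array(d["rvec"],float))[0]; W=(P-np.array(d["tvec"]).ravel())@R
    else:
        H=np.array(d["hand_eye"]); W=P@H[:3,:3].T+H[:3,3]
        W=W@np.array(obs["tool_rot"]).T+np.array(obs["position"])
    W[z==0]=np.nan
    return W
E
python3 - <<'E'
from h import *
o=bot.get_obs(); print(o["position"],o["width"],bot.tip_extent,o["time_s"]); print(np.round(o["tool_rot"],3))
for n in ["top","scene"]:
    d=bot.get_image(n); W=world(d); cv2.imwrite(f"pics/{n}.png",d["img"])
    for t in ["extraction_unit","suction_nozzle","release_face","start_button_top","plaster_model","polish_jar","bur_holder","nozzle_mouth"]:
        for r in bot.regions_of(d,t)[:3]:
            m=r["pixels"]&~np.isnan(W[...,0])
            if m.sum(): print(n,t,round(r["p"],2),np.round(r["pixel"]),m.sum(),np.round(np.median(W[m],0)),np.round(np.percentile(W[m],3,0)),np.round(np.percentile(W[m],97,0)))
E
```

```text
[ 235.59656321 -551.23890398  247.19790601] 85.51957170522577 17.0 0.0
[[ 0.92   0.393 -0.001]
 [ 0.393 -0.92   0.002]
 [ 0.    -0.002 -1.   ]]
top extraction_unit 0.75 [220. 203.] 2834 [578. 351.  77.] [459. 291.   5.] [672. 429.  91.]
top suction_nozzle 0.68 [249. 216.] 704 [481. 317.  64.] [450. 281.  19.] [541. 346.  85.]
top release_face 0.56 [250. 216.] 753 [482. 317.  63.] [450. 278.  20.] [546. 348.  85.]
top start_button_top 0.55 [251. 217.] 692 [483. 318.  64.] [451. 279.  21.] [545. 348.  86.]
top start_button_top 0.42 [220. 312.] 80 [543.  47.  53.] [529.  35.  46.] [558.  58.  58.]
top plaster_model 0.85 [308. 246.] 481 [320. 248.  17.] [295. 217.   1.] [348. 276.  29.]
top plaster_model 0.81 [283. 286.] 444 [382. 140.  17.] [353. 113.   0.] [417. 163.  30.]
top polish_jar 0.73 [307. 245.] 485 [320. 248.  17.] [295. 217.   0.] [348. 276.  29.]
top nozzle_mouth 0.63 [249. 216.] 782 [483. 317.  62.] [450. 278.   3.] [551. 348.  85.]
scene extraction_unit 0.8 [265. 190.] 5273 [567. 376.  63.] [459. 287.   6.] [653. 441.  88.]
scene extraction_unit 0.6 [312. 320.] 755 [315. 261.  17.] [295. 228.   4.] [346. 282.  28.]
scene release_face 0.49 [269. 240.] 1402 [483. 328.  57.] [448. 278.  23.] [543. 356.  82.]
scene start_button_top 0.57 [226. 325.] 102 [541.  52.  53.] [531.  35.  45.] [560.  63.  55.]
scene plaster_model 0.97 [277. 339.] 657 [382. 152.  17.] [354. 120.   1.] [416. 168.  28.]
scene plaster_model 0.73 [312. 320.] 746 [316. 262.  17.] [295. 228.   4.] [345. 283.  28.]
scene polish_jar 0.71 [226. 369.] 463 [509. -71.  26.] [ 488. -108.    3.] [546. -52.  32.]
scene polish_jar 0.39 [268. 240.] 1487 [485. 327.  56.] [448. 276.   1.] [552. 356.  82.]
scene bur_holder 0.58 [204. 390.] 282 [ 554. -224.   21.] [ 535. -252.    2.] [ 583. -206.   56.]
scene nozzle_mouth 0.76 [267. 240.] 1336 [485. 330.  57.] [448. 279.  23.] [546. 356.  80.]
```

View pics/top.png

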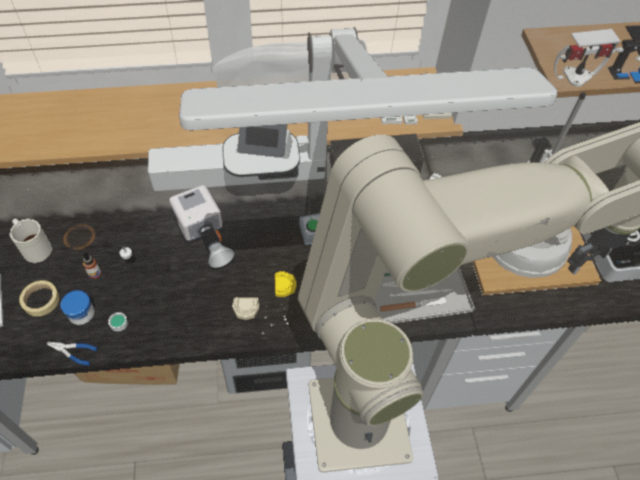

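View pics/scene.png

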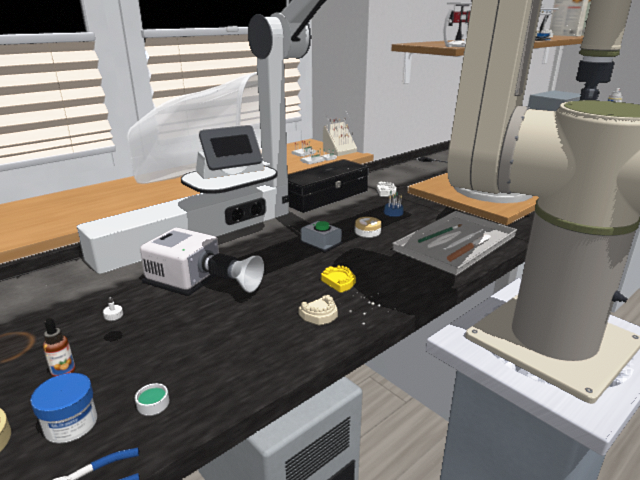

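Top view: unit at (212,203), nozzle mouth (258,220), cream model (308,246), yellow decoy (283,286), and the button on the grey box (226,312), partly behind the arm. The scene view shows the button at (227,320). The green-lidded pot at (398,151) is a look-alike for the button. The button on the grey box matches the description, and there is only one nozzle.

```bash
python3 - <<'E'
from h import *
D={}
for n in ["top","scene"]:
    d=bot.get_image(n); W=world(d); D[n]=(d,W)
    X,Y,Z=W[...,0],W[...,1],W[...,2]
    r=bot.regions_of(d,"extraction_unit")[0]["pixels"]
    m=(Z>80)&(Z<95)&(X>480)&(X<720)&(Y>270)&(Y<470)
    p=W[m][:,:2].astype(np.float32); print(n,"unit top",m.sum(),cv2.minAreaRect(p))
    g=d["img"].astype(int); gm=(g[...,1]>g[...,2]+40)&(g[...,1]>g[...,0]+30)&(abs(X-543)<50)&(abs(Y-47)<50)
    print("green",gm.sum(),np.nanmedian(W[gm],0),np.nanpercentile(W[gm],[5,95],axis=0).round())
    bm=(abs(X-543)<70)&(abs(Y-47)<70)&(Z>36)&(Z<48)
    print("box",bm.sum(),cv2.minAreaRect(W[bm][:,:2].astype(np.float32)))
    om=(g[...,2]>150)&(g[...,0]<80)&(g[...,1]<130)&(g[...,1]>50)&(abs(X-530)<80)&(abs(Y-330)<80)
    print("orange",om.sum(),np.nanmedian(W[om],0) if om.any() else 0)
    k=(g.max(-1)<70)&(abs(X-510)<70)&(abs(Y-330)<70)&(Z>62)&(Z<78)
    print("grip top",k.sum(),cv2.minAreaRect(W[k][:,:2].astype(np.float32)) if k.sum()>5 else 0)
    if n=="top":
        for u,v in [(200,110),(300,100),(450,95),(540,85),(330,50),(260,150),(240,170)]: print((u,v),W[v,u].round())
    c=d["img"][190:330,170:340] if n=="top" else d["img"][205:340,120:400]
    cv2.imwrite(f"pics/c_{n}.png",cv2.resize(c,None,fx=2.8,fy=2.8,interpolation=cv2.INTER_CUBIC))
a=cv2.imread("pics/c_top.png");b=cv2.imread("pics/c_scene.png")
E
```

```text
top unit top 1221 ((615.8490600585938, 368.6690979003906), (130.68356323242188, 110.40237426757812), 22.39996337890625)
green 65 [545.03351234  47.22742164  52.96458046] [[530.  38.  47.]
 [557.  58.  58.]]
box 247 ((548.1506958007812, 53.40354537963867), (54.10154724121094, 87.23973846435547), 83.87113952636719)
orange 0 0
grip top 202 ((531.0549926757812, 333.2906188964844), (69.43753051757812, 36.54438018798828), 18.883811950683594)
(200, 110) [278. 275. 756.]
(300, 100) [287. 114. 755.]
(450, 95) [ 269. -129.  761.]
(540, 85) [ 284. -287.  756.]
(330, 50) [761. -12. 472.]
(260, 150) [701. 176. 200.]
(240, 170) [675. 235. 153.]
scene unit top 1436 ((618.21630859375, 373.37432861328125), (120.0538330078125, 111.65138244628906), 21.416975021362305)
green 94 [541.1063386   53.83448968  52.76322401] [[531.  38.  45.]
 [555.  63.  55.]]
box 334 ((550.3104858398438, 49.62082290649414), (80.16219329833984, 66.23961639404297), 6.725175857543945)
orange 0 0
grip top 339 ((528.4807739257812, 335.0190734863281), (73.01993560791016, 41.96302032470703), 19.229511260986328)
```

```bash
python3 - <<'E'
from h import *
d=bot.get_image("top");W=world(d)
a=np.radians(-71.757)
X,Y,Z=W[...,0],W[...,1],W[...,2]
r=X*np.cos(a)+Y*np.sin(a); t=-X*np.sin(a)+Y*np.cos(a)
m=(abs(t)<200)&(Z>200)&(Y<50)&(X<420)
for lo in range(-150,750,50):
    k=m&(r>=lo)&(r<lo+50)
    if k.sum()>5: print(lo,k.sum(),np.nanpercentile(Z[k],[2,20,50,80,98]).round(),np.nanpercentile(t[k],[2,98]).round())
b=(Z>700)&(X>200)&(Y>280)|((Z>700)&(abs(Z-756)<15)&(X>200)&(abs(Y-150)<60))
print("bar",np.nanpercentile(W[b],[1,99],axis=0).round())
b=(Z>300)&(X>300);
for y in range(-300,320,60):
    k=(X>200)&(abs(Y-y)<30)&(Z>300)
    if k.sum(): print(y,k.sum(),np.nanpercentile(W[k],[1,50,99],axis=0).round().tolist())
E
```

```text
-100 792 [208. 292. 339. 368. 395.] [-94. -10.]
-50 5373 [288. 379. 396. 699. 718.] [-94. 128.]
0 10166 [330. 393. 717. 740. 746.] [-94. 184.]
50 4618 [350. 633. 733. 743. 747.] [-48. 189.]
100 2230 [641. 702. 713. 718. 722.] [-15. 104.]
150 2334 [628. 681. 702. 707. 745.] [-14. 196.]
200 2590 [617. 679. 693. 699. 763.] [-14. 197.]
250 2512 [608. 672. 683. 749. 764.] [-13. 194.]
300 2264 [604. 662. 674. 756. 764.] [-11. 194.]
350 2215 [582. 632. 651. 665. 762.] [-15. 193.]
400 1455 [566. 612. 647. 651. 655.] [-15. 110.]
450 1071 [560. 589. 624. 649. 652.] [-16. 111.]
500 1135 [263. 334. 587. 642. 650.] [-14. 111.]
550 2112 [306. 373. 451. 595. 647.] [  9. 104.]
600 103 [246. 254. 276. 392. 441.] [ 6. 55.]
bar [[247.  92. 737.]
 [344. 306. 764.]]
-300 1166 [[217.0, -329.0, 305.0], [302.0, -291.0, 746.0], [1131.0, -271.0, 764.0]]
-240 1737 [[247.0, -269.0, 305.0], [295.0, -240.0, 749.0], [1130.0, -211.0, 765.0]]
-180 1777 [[247.0, -209.0, 305.0], [296.0, -180.0, 749.0], [1130.0, -151.0, 764.0]]
-120 1851 [[247.0, -149.0, 304.0], [299.0, -121.0, 748.0], [1131.0, -91.0, 765.0]]
-60 2568 [[246.0, -89.0, 307.0], [334.0, -53.0, 741.0], [1129.0, -30.0, 764.0]]
0 4023 [[203.0, -29.0, 307.0], [495.0, -4.0, 651.0], [1128.0, 29.0, 764.0]]
60 2585 [[247.0, 30.0, 302.0], [333.0, 56.0, 741.0], [1129.0, 89.0, 764.0]]
120 2166 [[247.0, 90.0, 301.0], [311.0, 119.0, 746.0], [1131.0, 149.0, 764.0]]
180 1997 [[247.0, 151.0, 304.0], [300.0, 180.0, 748.0], [1135.0, 209.0, 764.0]]
240 1970 [[247.0, 211.0, 304.0], [298.0, 240.0, 748.0], [1151.0, 270.0, 765.0]]
300 1457 [[248.0, 270.0, 303.0], [319.0, 292.0, 744.0], [1136.0, 328.0, 763.0]]
```

View pics/c_scene.png

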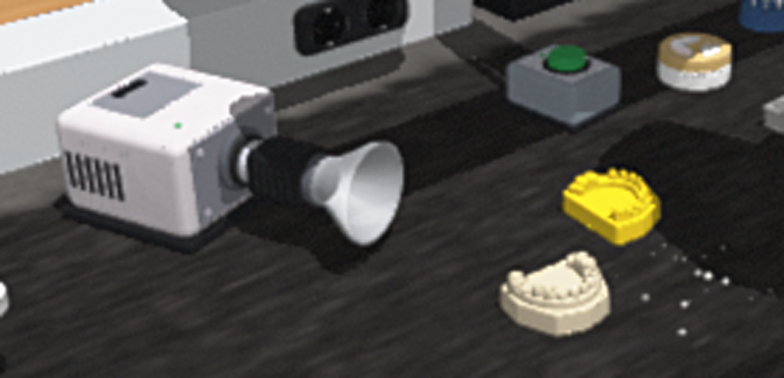

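Candidates in the close crop: the button on the grey box (crop 567,58) is the right one, and the green-lidded pot is ruled out. The cream model (555,295) is the real model and the yellow one (610,205) is the decoy. The nozzle is the only one of its kind. I'm setting out for the button with the fingers closing.

>>> servo_tool:
  plan: [-1,0.5,0.98,-0.08,0,0,0,-1,0.5,0.98,-0.08,0,0,0,-1,0.5,0.98,-0.08,0,0,0,-1,0.5,0.98,-0.08,0,0,0,-1,0.5,0.98,-0.08,0,0,0]
  newtons: 25

```text
time_s: 1.57
position: [330.6, -365.0, 233.0]
tool_rot: [[0.92, 0.392, 0.0], [0.392, -0.92, -0.0], [0.0, 0.0, -1.0]]
force: [1.0, 0.5, 0.9]
width: 25.8
finger_force: 0.0
```

>>> servo_tool:
  plan: [-1,0.34,0.68,-0.08,0,0,0,-1,0.34,0.68,-0.08,0,0,0,-1,0.34,0.68,-0.08,0,0,0,-1,0.34,0.68,-0.08,0,0,0,-1,0.34,0.68,-0.08,0,0,0]

```text
time_s: 1.98
position: [423.4, -179.5, 211.5]
tool_rot: [[0.92, 0.393, 0.001], [0.393, -0.92, -0.0], [0.001, 0.001, -1.0]]
force: [0.1, -1.1, -0.0]
width: -0.3
finger_force: 0.0
```

>>> servo_tool:
  plan: [-1,0.17,0.35,-0.05,0,0,0,-1,0.17,0.35,-0.05,0,0,0,-1,0.17,0.35,-0.05,0,0,0,-1,0.17,0.35,-0.05,0,0,0,-1,0.17,0.35,-0.05,0,0,0]

```text
time_s: 2.4
position: [513.8, 6.7, 184.9]
tool_rot: [[0.92, 0.393, 0.001], [0.393, -0.92, -0.0], [0.001, 0.001, -1.0]]
force: [0.2, -1.1, 0.5]
width: -0.0
finger_force: 0.0
```

```bash
python3 - <<'E'
from h import *
o=bot.get_obs(); d=bot.get_image("wrist"); W=world(d,o); g=d["img"].astype(int)
print(o["position"].round(1),o["qvel"].round(1) if hasattr(o["qvel"],'round') else o["qvel"]); cv2.imwrite("pics/w1.png",d["img"])
gm=(g[...,1]>g[...,2]+40)&(g[...,1]>g[...,0]+30)
t=gm&(W[...,2]>50)&(W[...,2]<60)
for m in (gm,t): print(m.sum(),np.nanmedian(W[m],0).round(1),((np.nanpercentile(W[m],[2],axis=0)+np.nanpercentile(W[m],[98],axis=0))/2).round(1), np.argwhere(m).mean(0).round())
E
```

```text
[513.8   6.7 184.9] [ 53.2  36.4 -27.7  -0.1  -9.2  53. ]
2608 [548.4  47.2  53.4] [[477.1 -61.6  33. ]] [173. 295.]
2038 [548.2  46.   53.6] [[547.9  45.9  53.4]] [160. 286.]
```

View pics/w1.png

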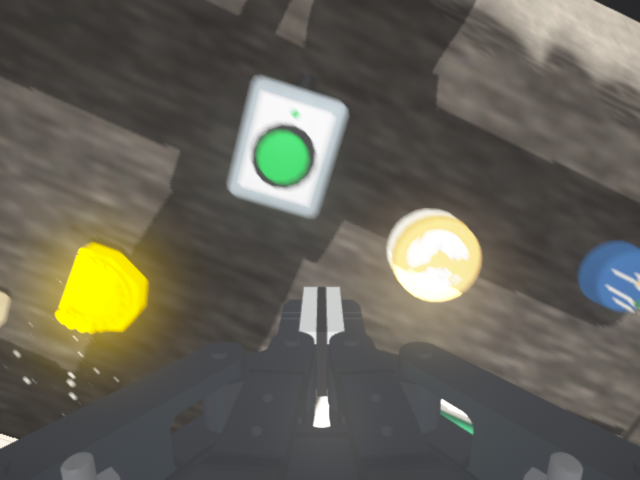

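The green button is at (160,286), central on the grey box. The jar is at (255,435), the bur holder at (278,620) and the yellow decoy at (290,100), all clear of it.

>>> servo_tool:
  plan: [-1,0.03,0.04,-0.05,0,0,0,-1,0.03,0.04,-0.08,0,0,0,-1,0.03,0.04,-0.11,0,0,0,-1,0.03,0.04,-0.11,0,0,0,-1,0.03,0.04,-0.11,0,0,0]

```text
time_s: 2.87
position: [530.1, 28.6, 117.9]
tool_rot: [[0.92, 0.393, -0.003], [0.393, -0.92, 0.0], [-0.003, -0.001, -1.0]]
force: [0.4, -0.3, 0.6]
width: -0.4
finger_force: 0.0
```

>>> servo_tool:
  plan: [-1,0.027,0.033,0,0,0,0,-1,0.027,0.033,-0.02,0,0,0,-1,0.027,0.033,-0.05,0,0,0,-1,0.027,0.033,-0.06,0,0,0,-1,0.027,0.033,-0.06,0,0,0]

```text
time_s: 3.28
position: [546.3, 47.9, 82.0]
tool_rot: [[0.92, 0.392, -0.002], [0.392, -0.92, -0.0], [-0.002, -0.001, -1.0]]
force: [-0.3, 0.4, -0.9]
width: -0.1
finger_force: 0.0
```

```bash
python3 - <<'E'
from h import *
for n in ["wrist"]:
    o=bot.get_obs(); d=bot.get_image(n); W=world(d,o); g=d["img"].astype(int)
    print(np.round(o["position"],1),np.round(o["qvel"],1))
    gm=(g[...,1]>g[...,2]+40)&(g[...,1]>g[...,0]+30)&(W[...,2]>48)&(W[...,2]<60)
    print(gm.sum(),np.nanmedian(W[gm],0).round(1),np.nanpercentile(W[gm],[2,98],axis=0).round(1))
E
```

```text
[546.3  47.9  82. ] [-0.  -1.1 -1.2  0.   1.3  0.1]
2492 [555.3  49.4  53.5] [[542.   32.3  48.9]
 [563.5  61.4  54.9]]
```

>>> servo_tool:
  plan: [-1,0,0,-0.014,0,0,0,-1,0,0,-0.024,0,0,0,-1,0,0,-0.03,0,0,0,-1,0,0,-0.03,0,0,0,-1,0,0,-0.03,0,0,0]

```text
time_s: 3.75
position: [548.0, 48.1, 65.5]
tool_rot: [[0.92, 0.393, 0.001], [0.393, -0.92, -0.0], [0.001, 0.001, -1.0]]
force: [1.2, -1.6, 4.1]
width: 0.3
finger_force: 1.9
```

>>> servo_tool:
  plan: [-1,0,0,-0.003,0,0,0,-1,0,0,-0.005,0,0,0,-1,0,0,-0.005,0,0,0,-1,0,0,-0.005,0,0,0,-1,0,0,-0.005,0,0,0]

```text
time_s: 4.17
position: [548.1, 48.1, 64.3]
tool_rot: [[0.92, 0.393, 0.001], [0.393, -0.92, -0.0], [0.001, 0.001, -1.0]]
force: [-7.6, -1.6, 20.7]
width: 0.0
finger_force: 10.4
```

The force rose to 20.7 N, so the button is at its hard stop. Next I lift off, open the fingers and move to the nozzle.

>>> servo_tool:
  plan: [-1,0,0,0.06,0,0,0,-1,0,0,0.12,0,0,0,1,0,0.05,0.18,0,0,0,1,-0.03,0.1,0.22,0,0,0,1,-0.06,0.15,0.22,0,0,0]

```text
time_s: 4.58
position: [514.2, 138.9, 199.9]
tool_rot: [[0.92, 0.391, 0.008], [0.391, -0.92, 0.001], [0.008, 0.002, -1.0]]
force: [1.8, 0.9, 0.0]
width: 36.1
finger_force: 0.0
```

>>> servo_tool:
  plan: [1,-0.02,0.06,0,0,0,0,1,-0.04,0.12,0,0,0,0,1,-0.06,0.18,0,0,0,0,1,-0.08,0.24,0,0,0,0,1,-0.1,0.28,0,0,0,0]

```text
time_s: 5.0
position: [449.7, 309.0, 193.6]
tool_rot: [[0.919, 0.394, -0.001], [0.394, -0.919, 0.001], [-0.001, -0.001, -1.0]]
force: [0.6, 0.9, 0.1]
width: 85.4
finger_force: 0.0
```

>>> servo_tool:
  plan: [1,0,0,0,0,0,0,1,0,0,0,0,0,0,1,0,0,0,0,0,0,1,0,0,0,0,0,0,1,0,0,0,0,0,0]

```text
time_s: 5.42
position: [451.8, 305.2, 193.7]
tool_rot: [[0.92, 0.391, -0.0], [0.391, -0.92, -0.0], [-0.0, 0.0, -1.0]]
force: [0.6, 0.6, -0.2]
width: 85.9
finger_force: 0.0
```

```bash
python3 - <<'E'
from h import *
o=bot.get_obs(); d=bot.get_image("wrist"); W=world(d,o); g=d["img"].astype(int)
print(np.round(o["position"],1),np.round(o["qvel"],1)); cv2.imwrite("pics/w2.png",d["img"])
X,Y,Z=W[...,0],W[...,1],W[...,2]
om=(g[...,2]>130)&(g[...,0]<90)&(g[...,1]<150)&(g[...,2]>g[...,1]+50)
print("orange",om.sum(),np.nanpercentile(W[om],[3,50,97],axis=0).round(1) if om.any() else 0)
k=(g.max(-1)<80)&(Z>63)&(Z<78)&(abs(X-520)<80)&(abs(Y-330)<80)
print("grip top",k.sum(),cv2.minAreaRect(W[k][:,:2].astype(np.float32)))
u=(Z>82)&(Z<92)&(X>550)
print("unit",u.sum(),cv2.minAreaRect(W[u][:,:2].astype(np.float32)))
for t in ["suction_nozzle","release_face"]:
    for r in bot.regions_of(d,t)[:2]: print(t,r["p"],r["pixel"],np.nanmedian(W[r["pixels"]],0).round(1))
E
```

```text
[451.8 305.2 193.7] [-0.1 -0.  -0.1  0.1 -0.1  0.1]
orange 92 [[520.7 300.1  -0.9]
 [534.5 307.9  62.1]
 [550.7 316.4  64.1]]
grip top 4527 ((532.9678344726562, 335.9517822265625), (57.171165466308594, 37.848331451416016), 20.26888656616211)
unit 2093 ((569.9522094726562, 350.0111083984375), (9.385894775390625, 103.42552947998047), 23.02455711364746)
suction_nozzle 0.75 [150.5, 328.5] [501.9 323.5  70.1]
suction_nozzle 0.7 [110.8, 363.5] [532.8 310.7  63.9]
release_face 0.74 [107.5, 363.2] [533.3 310.9  63.8]
```

View pics/w2.png

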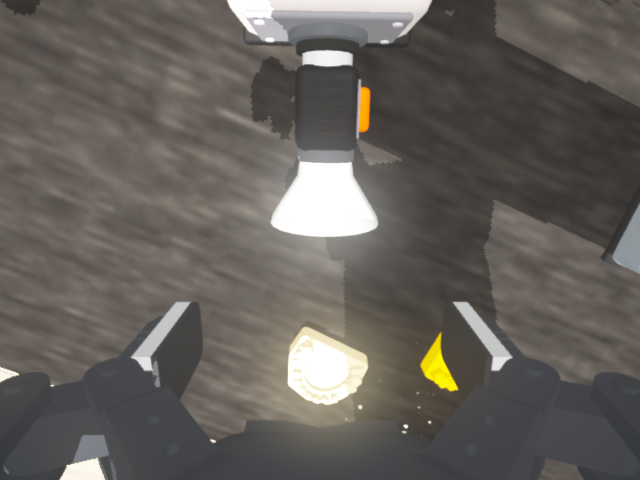

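Wrist view: black grip spans rows 65–150, columns 297–357, with the orange release at (108,364) on the right. The bell mouth is at row 228 and the cream model at (365,327). The tool is already aligned with the pull axis at about 23° yaw.

```bash
python3 - <<'E'
from h import *
o=bot.get_obs(); d=bot.get_image("wrist"); W=world(d,o); g=d["img"].astype(int)
T=(W-np.array(o["position"]))@np.array(o["tool_rot"])  # tool frame
for v in range(40,160,8): print(v,W[v,327].round(1),T[v,327].round(1),g[v,327])
k=(g.max(-1)<80)&(W[...,2]>55)&(W[...,2]<80)
for v in (80,100,130): 
    c=np.where(k[v,280:375])[0]+280; print(v,c.min(),c.max(),T[v,c.min()].round(1),T[v,c.max()].round(1))
E
```

```text
40 [558.1 346.8  70.7] [114.    3.7 123.2] [63 66 67]
48 [554.1 345.1  71.8] [109.7   3.7 122.1] [64 66 67]
56 [550.8 343.6  68.2] [106.    3.7 125.6] [245 244 245]
64 [547.  342.   67.7] [101.8   3.7 126.2] [245 245 245]
72 [542.7 340.2  70.1] [ 97.2   3.7 123.8] [68 67 68]
80 [538.8 338.5  70.1] [ 92.9   3.7 123.8] [70 69 70]
88 [534.8 336.7  70.3] [ 88.5   3.8 123.5] [72 71 72]
96 [530.7 335.   71. ] [ 84.1   3.8 122.8] [68 70 71]
104 [526.6 333.2  70.9] [ 79.7   3.8 122.9] [71 70 73]
112 [522.5 331.5  70.6] [ 75.2   3.8 123.2] [73 72 74]
120 [518.3 329.7  72.1] [ 70.7   3.8 121.7] [74 77 78]
128 [514.1 327.9  70.6] [ 66.1   3.8 123.3] [77 79 80]
136 [509.8 326.   69.1] [ 61.4   3.9 124.8] [83 84 86]
144 [505.6 324.2  71.1] [ 56.8   3.9 122.7] [89 89 91]
152 [501.2 322.3  70.4] [ 52.1   3.9 123.4] [155 151 151]
80 296 357 [ 93.3 -14.5 128. ] [ 93.2  21.3 126.3]
100 296 356 [ 82.2 -14.7 128.5] [ 82.   20.9 124.8]
130 296 355 [ 64.8 -15.1 130.1] [ 64.9  20.7 124.8]
```

```bash
python3 -c "
from h import *
print(np.round(bot.get_image('wrist')['hand_eye'],2))"
```

```text
[[   0.     -0.96   -0.27   68.9 ]
 [   1.     -0.      0.      0.23]
 [  -0.     -0.27    0.96 -125.91]
 [   0.      0.      0.      1.  ]]
```

>>> servo_tool:
  plan: [1,0.06,0.022,0,0,0,0,1,0.122,0.045,0,0,0,0,1,0.122,0.045,-0.04,0,0,0,1,0.122,0.045,-0.08,0,0,0,1,0.122,0.045,-0.08,0,0,0]

```text
time_s: 6.08
position: [522.3, 331.7, 139.7]
tool_rot: [[0.92, 0.392, -0.008], [0.392, -0.92, -0.004], [-0.009, 0.001, -1.0]]
force: [-1.8, -1.3, -1.7]
width: 85.3
finger_force: 0.0
```

>>> servo_tool:
  plan: [1,0,0,-0.05,0,0,0,1,0,0,-0.1,0,0,0,1,0,0,-0.14,0,0,0,1,0,0,-0.163,0,0,0,1,0,0,-0.163,0,0,0]

```text
time_s: 6.5
position: [522.1, 332.0, 44.9]
tool_rot: [[0.92, 0.393, -0.005], [0.393, -0.92, -0.003], [-0.006, 0.0, -1.0]]
force: [-0.6, -0.3, 0.0]
width: 85.4
finger_force: 0.0
```

>>> servo_tool:
  plan: [0.3,0,0,0,0,0,0,0.2,0,0,0,0,0,0,0.15,0,0,0,0,0,0,0.15,0,0,0,0,0,0,0.15,0,0,0,0,0,0]
  newtons: 30

```text
time_s: 6.92
position: [526.0, 333.6, 50.0]
tool_rot: [[0.92, 0.393, 0.003], [0.393, -0.92, 0.001], [0.003, 0.0, -1.0]]
force: [1.9, -3.1, 1.6]
width: 49.6
finger_force: 1.3
```

>>> servo_tool:
  plan: [-0.1,0,0,0,0,0,0,-0.4,0,0,0,0,0,0,-1,0,0,0,0,0,0,-1,0,0,0,0,0,0,-1,0,0,0,0,0,0]
  newtons: 35

```text
time_s: 7.33
position: [525.8, 333.0, 49.6]
tool_rot: [[0.92, 0.392, 0.002], [0.392, -0.92, 0.0], [0.002, 0.001, -1.0]]
force: [0.7, -4.7, 7.5]
width: 38.2
finger_force: 34.9
```

>>> servo_tool:
  plan: [-1,-0.012,-0.005,0,0,0,0,-1,-0.025,-0.0106,0,0,0,0,-1,-0.039,-0.0166,0,0,0,0,-1,-0.054,-0.023,0,0,0,0,-1,-0.068,-0.029,0,0,0,0]

```text
time_s: 7.75
position: [485.1, 316.5, 49.6]
tool_rot: [[0.92, 0.392, 0.004], [0.392, -0.92, 0.002], [0.004, -0.0, -1.0]]
force: [4.5, 1.7, 4.3]
width: 38.2
finger_force: 37.9
```

>>> servo_tool:
  plan: [-1,-0.014,-0.006,0,0,0,0,-1,-0.028,-0.012,0,0,0,0,-1,-0.042,-0.018,0,0,0,0,-1,-0.052,-0.0221,0,0,0,0,-1,-0.055,-0.0234,0,0,0,0]

```text
time_s: 8.17
position: [451.6, 302.8, 49.6]
tool_rot: [[0.92, 0.393, 0.003], [0.393, -0.92, 0.002], [0.004, -0.001, -1.0]]
force: [8.3, 6.5, 2.4]
width: 38.4
finger_force: 38.7
```

>>> servo_tool:
  plan: [-1,0,0,0,0,0,0,-1,0,0,0,0,0,0,-1,0,0,0,0,0,0,-1,0,0,0,0,0,0,-1,0,0,0,0,0,0]

```text
time_s: 8.58
position: [452.1, 303.0, 49.6]
tool_rot: [[0.92, 0.393, 0.003], [0.393, -0.92, 0.002], [0.004, -0.001, -1.0]]
force: [2.5, 2.6, 7.7]
width: 38.2
finger_force: 38.9
```

>>> servo_tool:
  plan: [-1,-0.001,-0.0004,0,0,0,0,-1,-0.002,-0.0008,0,0,0,0,-1,-0.003,-0.0012,0,0,0,0,-1,-0.003,-0.0012,0,0,0,0,-1,-0.003,-0.0012,0,0,0,0]

```text
time_s: 9.0
position: [451.6, 302.8, 49.6]
tool_rot: [[0.92, 0.393, 0.006], [0.393, -0.92, 0.004], [0.007, -0.001, -1.0]]
force: [10.4, 7.9, -1.6]
width: 38.3
finger_force: 38.5
```

```bash
python3 - <<'E'
from h import *
o=bot.get_obs(); print(np.round(o["position"],1),np.round(o["force"],1),o["width"])
d=bot.get_image("scene"); cv2.imwrite("pics/s2.png",cv2.resize(d["img"][200:350,130:400],None,fx=2.9,fy=2.9,interpolation=cv2.INTER_CUBIC))
E
```

```text
[451.6 302.8  49.6] [10.4  7.9 -1.6] 38.34570439167506
```

View pics/s2.png

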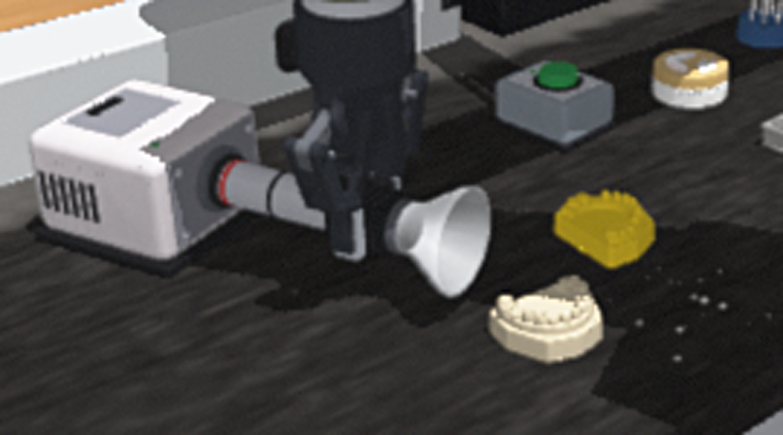

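The red ring is out of the collar at crop (228,185) and the nozzle is hard against the second stop (force 13 N). The button is up and the model is undisturbed. I'll let it settle and hand in.

>>> servo_tool:
  plan: [-1,0,0,0,0,0,0,-1,0,0,0,0,0,0,-1,0,0,0,0,0,0,-1,0,0,0,0,0,0,-1,0,0,0,0,0,0]

```text
time_s: 9.47
position: [451.6, 302.8, 49.6]
tool_rot: [[0.92, 0.393, 0.006], [0.393, -0.92, 0.003], [0.006, -0.001, -1.0]]
force: [10.7, 7.6, -0.4]
width: 38.7
finger_force: 38.5
```

```bash
python3 -c "
from plant import bot
o=bot.get_obs(); print(o['position'],o['force'],o['qvel'])
print(bot.sign_off())"
```

```text
[451.55174675 302.77990104  49.59930485] [10.68232182  7.56958899 -0.35967217] [ 0.03590413 -0.03184508 -0.01826218 -0.07242104 -0.02333078  0.05534191]
the job is handed in; nothing more can be done
None
```

I pressed the start button fully down and let it come up, pulled the nozzle to its second stop with the release squeezed in, and handed in holding it there, still; the last picture shows the plaster model and jar undisturbed and the arm stayed clear of the bur holder, but the hand-in returned no verdict.

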